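# Sound the drying beam's socket and stand in the lantern that comes out level

### The arm

A 6-joint arm with a two-finger parallel gripper is mounted at the origin on the work surface. World frame = base frame: x ahead of the robot, y to its left, z up, the work surface at z = 0. Lengths are in m, angles in rad, forces in N, time in s.
With the tool pointing down it reaches from about 0.25 to 0.725 m from the base axis. Payload 4 kg.
Tool frame: the origin (TCP) lies between the finger pads; the fingertips stand 17 mm ahead of it and the grasp point (between the pads) lies 2 mm behind it; z points along the fingers, y is the direction in which the jaws open and shut (so a half turn about z gives the same grasp; the last joint's range is limited). The gripper opens to 85 mm and grips with 20 to 120 N. Pads are 22 mm wide; open, the fingers measure 114 mm over their backs; the gripper's body (76 mm by 85 mm) begins 54 mm behind the grasp point. The pads swing forward as they close: fully open they stand 13 mm farther back than shut.
Start: joints at [1.31, 0.241, 0.005, 1.335, 0, 1.571], TCP at [0.129, 0.483, 0.248] pointing down, gripper open.
Joint ranges: [-2.72, 2.72], [-1.05, 1.87], [-1.09, 1.28], [-1.99, 2.15], [-1.42, 1.44], [-3.14, 3.14]. Speed limits (rad/s): [2.79, 2.79, 3.14, 3.14, 3.14, 3.14].

### API

Orientations are given as a unit quaternion [x, y, z, w].
In Python, from workcell import readout, viewer, order gives the robot as it stands. The module is installed in compiled form; this text tells all that it offers.
- The arm moves only by the shell command python3 -m crank 'ROWS'. ROWS is text: rows parted by semicolons, each of 7 numbers parted by spaces: the shift along the tool's x, y, z in m, then the turn, a rotation vector about the tool's x, y, z in rad, then the gripper's target within -1 to 1 (shut at 1, half-way at 0, fully open at -1). A call has 1 to 20 rows; each row shifts and turns the pose as measured when the row begins, along the tool's axes as they then stand; what a row does not reach is not made up. A row lasts 1/12 s, in which the tool goes at most 41.7 mm and 7.16 degrees, less where a joint would pass 70% of its speed; a pose out of reach is approached as far as the arm can. A call with a gripper value outside its range is refused whole. The fingers move at their own pace and stop on an object; the grip force is fixed at half the most. Time passes only in rows, so rows that do not move let the fingers close. It gives the time, the measured TCP pose, the force and the opening at its end, in the units of the state.
- readout.get_obs(): the state, without advancing time (a new reading comes with each control period).
- viewer.camera(name): name is "scene" or "side" or "wrist"; returns the picture (384x512x3 uint8, red, green, blue); there is no depth.
- viewer.calibration(name): a dict with "fx", "fy", "cx", "cy" (pixels), "eye" and "rotation" of the camera in the world. Camera axes: x right, y down, z forward; pixel columns grow to the right and rows downward; lengths in m; the calibration is good to about 2 mm. A picture is of the moment at which its call begins: read the wrist's pose just before it. calibration takes no time and is no camera call; for the wrist camera it gives the pose at the moment of the call.
- order.job_done(): hands the job in, once; it reports no verdict.
The state is a dict: "clock": time; "joint_pos": joint angles; "joint_vel": joint speeds; "tau": joint torques, N m; "eef_pos": TCP position; "tool_rot": TCP orientation; "ft_force": force on the tool from outside, world axes, zero at the start; "ft_torque": the same for the moment, N m; "grip_width": finger opening in m.
Only numpy, scipy, OpenCV 4.12 (cv2) and the standard library are available. Lean on these libraries where they do the work, as an engineer would, in place of code of your own. Each camera call takes 0.05 s, during which the arm holds its last target. There are 200 camera calls.

### The job

Find out how deep the empty socket in the drying beam is: lower the depth rod upright into it and let it rest on the bottom for a moment, then put the rod back in its holder. Then take from the rack the one lantern blank whose stick will make it stand level with the lantern already on the beam, and lower it gently, without dropping it, into the socket until its foot rests on the bottom. Do not try out or move the other two blanks, and leave the paint jar, dish and brush alone.

Things in the scene. Friction and masses are not known exactly. Their poses are not given: they have to be found in the camera images.
- beam: fixed pale wooden drying beam, 80 x 220 mm and 80 mm high, its long side along its y. Origin at the centre of its underside on the table, z up. A lantern on a 20 mm stick stands fixed on it at y = -55 mm, its stick showing 60 mm above the beam, its top 118 mm above the beam's top; the empty socket is at y = +55 mm.
- socket (a point): centre of the mouth of the beam's empty round blind socket, level with the beam's top (80 mm above the table). The socket is 23 mm wide with a 2 mm chamfer at the mouth and has a flat hard bottom; it is 30, 45 or 60 mm deep, which one is not known beforehand. Axes as the beam's.
- neighbour_seat (a point): top end of the stick (underside of the lantern) of the lantern already on the beam, 60 mm above the beam's top: the height to match.
- rack: fixed plywood rack, 70 x 250 mm and 40 mm high, long side along its y, with three sockets 23 mm wide and 30 mm deep at y = -90, 0 and +90 mm that hold the blanks. Origin at the centre of its underside on the table.
- blank_short: white lantern-shaped ornament blank on a short wooden stick, 90 mm long, 20 mm thick. Origin: centre of the stick's flat foot; z up the stick. The lantern on top is 46 mm wide (straight-sided, good to grip, 8 to 42 mm above the stick's end) and 50 mm tall, plus an 8 mm cap. About 0.1 kg. Starts upright in any one of the rack's sockets, foot 10 mm above the table.
- blank_middle: white lantern-shaped ornament blank on a middle-length wooden stick, 105 mm long, 20 mm thick. Origin: centre of the stick's flat foot; z up the stick. The lantern on top is 46 mm wide (straight-sided, good to grip, 8 to 42 mm above the stick's end) and 50 mm tall, plus an 8 mm cap. About 0.1 kg. Starts upright in any one of the rack's sockets, foot 10 mm above the table.
- blank_long: white lantern-shaped ornament blank on a long wooden stick, 120 mm long, 20 mm thick. Origin: centre of the stick's flat foot; z up the stick. The lantern on top is 46 mm wide (straight-sided, good to grip, 8 to 42 mm above the stick's end) and 50 mm tall, plus an 8 mm cap. About 0.1 kg. Starts upright in any one of the rack's sockets, foot 10 mm above the table.
- blank_short_seat (a point): top end of the short stick, underside of its lantern, 90 mm above its foot.
- blank_middle_seat (a point): top end of the middle-length stick, underside of its lantern, 105 mm above its foot.
- blank_long_seat (a point): top end of the long stick, underside of its lantern, 120 mm above its foot.
- rod: depth rod: steel shaft 12 mm in diameter and 100 mm long below a black round grip 30 mm in diameter and 50 mm tall. Dark rings round the shaft 30, 45 and 60 mm from the tip. About 0.14 kg. Origin at the centre of the flat lower tip, z up along the shaft.
- rod_tip (a point): centre of the rod's flat lower tip.
- rod_shoulder (a point): centre of the flat underside of the rod's grip, 100 mm above the tip; it rests on the holder's top.
- holder: fixed grey block, 60 x 60 mm and 105 mm high, in which the rod stands upright. Origin at the centre of its underside on the table.
- holder_top (a point): centre of the mouth of the holder's round hole, at its top, 105 mm above the table; the hole is 18 mm wide with a 2 mm chamfer and 104 mm deep, so the rod hangs by its shoulder.
- paint_jar: bystander: closed paint jar, 60 mm in diameter, 70 mm high, beyond the work. Origin at the centre of its underside.
- dish: bystander: white round dish, 120 mm across and 16 mm high. Origin at the centre of its underside.
- brush: bystander: paint brush lying on the table, 170 mm long. Origin on its underside.
Mind the look-alikes: they are no part of the job. Leave any purple look-alike of the blank_long alone. What is shaped like the blank_short but blue is not meant.

How it is judged:
On the way, in this order (a step that is already met when the one before it is completed fails the run):
1. the rod's tip rests on the bottom of the beam's socket (30, 45 or 60 mm deep, within 3 mm) for 0.1 s (horizontal distance between rod_tip and socket below 0.012 m and (z of rod_tip in the frame of socket between -0.033 and -0.027 m or z of rod_tip in the frame of socket between -0.048 and -0.042 m or z of rod_tip in the frame of socket between -0.063 and -0.057 m) and linear speed of rod below 0.015 m/s), for 0.1 s.
2. the rod is back upright in its holder (distance between rod_shoulder and holder_top below 0.012 m and angle between rod's own z axis and vertical below 0.12 rad), for 0.1 s.
At the end, for the whole second after the job is handed in: One blank rests in the beam's socket, foot within 6 mm of its axis, upright within 0.13 rad, stick top 56 to 64 mm above the beam (level with the neighbour within 4 mm); the other blanks in place within 20 mm; the rod upright in its holder, shoulder within 12 mm of its mouth (all of step 2 and ((z of blank_short_seat in the frame of socket between 0.056 and 0.064 m and horizontal distance between blank_short and socket below 0.006 m and angle between blank_short's own z axis and vertical below 0.13 rad and linear speed of blank_short below 0.02 m/s and distance of each of blank_middle, blank_long from where it was at the start of the episode below 0.02 m) or (z of blank_middle_seat in the frame of socket between 0.056 and 0.064 m and horizontal distance between blank_middle and socket below 0.006 m and angle between blank_middle's own z axis and vertical below 0.13 rad and linear speed of blank_middle below 0.02 m/s and distance of each of blank_short, blank_long from where it was at the start of the episode below 0.02 m) or (z of blank_long_seat in the frame of socket between 0.056 and 0.064 m and horizontal distance between blank_long and socket below 0.006 m and angle between blank_long's own z axis and vertical below 0.13 rad and linear speed of blank_long below 0.02 m/s and distance of each of blank_short, blank_middle from where it was at the start of the episode below 0.02 m)) and linear speed of rod below 0.02 m/s); the robot touches nothing.
It fails at once if more than one blank is taken from its place (moved more than 20 mm) (distance of each of blank_short, blank_middle from where it was at the start of the episode above 0.02 m or distance of each of blank_short, blank_long from where it was at the start of the episode above 0.02 m or distance of each of blank_middle, blank_long from where it was at the start of the episode above 0.02 m).
It fails at once if a blank is dropped into the socket (faster than 0.3 m/s inside it) ((horizontal distance between blank_short and socket below 0.012 m and z of blank_short in the frame of socket between -0.07 and -0.005 m and linear speed of blank_short above 0.3 m/s) or (horizontal distance between blank_middle and socket below 0.012 m and z of blank_middle in the frame of socket between -0.07 and -0.005 m and linear speed of blank_middle above 0.3 m/s) or (horizontal distance between blank_long and socket below 0.012 m and z of blank_long in the frame of socket between -0.07 and -0.005 m and linear speed of blank_long above 0.3 m/s)).
It fails at once if the paint jar, dish or brush is moved by more than 30 mm (distance of any of paint_jar, dish, brush from where it was at the start of the episode above 0.03 m).
It also fails if it takes over 72 s, if anything falls off the work surface, if the arm or the gripper's body presses on something with over 40 N, if the wrist force passes 120 N, or if a joint passes its speed limit or range.

## Working session

There is one attempt and no reset: what is moved stays moved. The work goes in short steps, Python scripts to look and compute and a shell command to move; the robot and the scene stay as the last step left them, time stands still between calls to the robot, and variables do not carry over. Pictures are saved under pics/ and viewed, about 8 in all and at most 12, crops included, and the job is handed in when it is done.

```bash
mkdir -p pics; cat > h.py <<'E'
import numpy as np, cv2
from workcell import readout, viewer, order
def snap(name, fn):
    im=viewer.camera(name); cv2.imwrite('pics/'+fn, im[:,:,::-1]); return im
def ray(c,u,v):
    d=np.array([(u-c['cx'])/c['fx'],(v-c['cy'])/c['fy'],1.]); R=np.array(c['rotation']); return np.array(c['eye']), R@d
def onz(c,u,v,z):
    e,d=ray(c,u,v); return e+d*(z-e[2])/d[2]
def proj(c,p):
    q=np.array(c['rotation']).T@(np.array(p)-np.array(c['eye'])); return np.array([c['fx']*q[0]/q[2]+c['cx'],c['fy']*q[1]/q[2]+c['cy']])
def tri(c1,a,c2,b):
    e1,d1=ray(c1,*a); e2,d2=ray(c2,*b)
    s=np.linalg.lstsq(np.array([d1,-d2]).T,e2-e1,rcond=None)[0]
    p,q=e1+s[0]*d1,e2+s[1]*d2; return (p+q)/2,np.linalg.norm(p-q)
E
python3 - <<'E'
from h import *
np.set_printoptions(precision=4,suppress=True)
o=readout.get_obs(); print(o)
a=snap('scene','scene0.png'); b=snap('side','side0.png'); snap('wrist','wrist0.png')
for n in('scene','side','wrist'):print(n,viewer.calibration(n))
cv2.imwrite('pics/both0.png',cv2.resize(np.vstack([a,b]),None,fx=1,fy=1)[:,:,::-1][:600])
E
```

```text
{'clock': 0.0, 'joint_pos': array([ 1.31  ,  0.2414,  0.0037,  1.3352, -0.    ,  1.5708]), 'joint_vel': array([-0.0008,  0.0009, -0.0005,  0.003 , -0.0009,  0.0016]), 'tau': array([ -0.001 , -37.2316,  25.2409,   0.0169,  -0.    ,   0.    ]), 'eef_pos': array([0.1288, 0.4825, 0.2474]), 'tool_rot': array([ 0.13  ,  0.9915, -0.001 , -0.0001]), 'ft_force': array([-0.0539, -0.1097,  0.4777]), 'ft_torque': array([-0.0143, -0.0084, -0.0417]), 'grip_width': 0.08516315417876816}
scene {'fx': 349.573337989956, 'fy': 349.573337989956, 'cx': 257.379707926093, 'cy': 190.1123103839325, 'eye': array([ 1.039 , -0.638 ,  0.9127]), 'rotation': array([ 0.8891,  0.2656, -0.1034, -0.3582])}
side {'fx': 355.94800516169704, 'fy': 355.94800516169704, 'cx': 253.2856571332748, 'cy': 190.79769894111456, 'eye': array([ 0.5213, -0.5937,  0.7505]), 'rotation': array([ 0.9278, -0.0828,  0.0233, -0.3631])}
wrist {'fx': 270.87050701820743, 'fy': 270.87050701820743, 'cx': 257.0805557766317, 'cy': 195.4806699010024, 'eye': array([0.0577, 0.5016, 0.3742]), 'rotation': array([0.7843, 0.6028, 0.0886, 0.117 ])}
```

View pics/scene0.png

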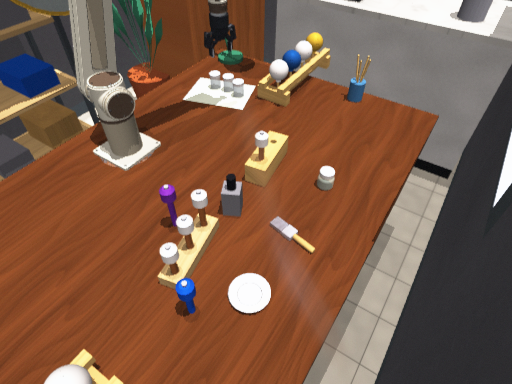

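View pics/side0.png

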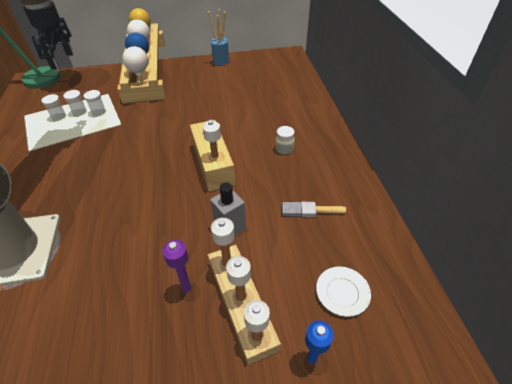

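The scene view shows the beam at (267,157), the holder with the black rod grip at (231,190), and the rack with three white blanks at (200,200), (185,226) and (169,252). The purple (168,205) and blue (187,295) look-alikes stand loose on the table. The side view agrees. I'll enlarge both for the exact features.

```bash
sed -i 's/^import numpy as np, cv2/import numpy as np, cv2\nfrom scipy.spatial.transform import Rotation as Ro\nnp.set_printoptions(precision=4,suppress=True)/; s/R=np.array(c\[.rotation.\])/R=Ro.from_quat(c["rotation"]).as_matrix()/; s/np.array(c\[.rotation.\]).T@/Ro.from_quat(c["rotation"]).as_matrix().T@/' h.py
python3 - <<'E'
import cv2,numpy as np
a=cv2.imread('pics/scene0.png')[125:290,150:300]; b=cv2.imread('pics/side0.png')[115:365,155:290]
A=cv2.resize(a,None,fx=2.6,fy=3.6,interpolation=2);A=cv2.resize(a,(450,495),interpolation=2)
B=cv2.resize(b,(324,600),interpolation=2)
im=np.zeros((600,780,3),np.uint8); im[:495,:450]=A; im[:,455:779]=B
cv2.imwrite('pics/crop0.png',im)
from h import *
c=viewer.calibration('scene'); s=viewer.calibration('side')
print(proj(c,[0,0,0]),proj(s,[.129,.483,.248]),proj(c,[.129,.483,.248]))
E
```

```text
[127.4305 149.0807] [62.887  60.7122] [220.8382  53.0014]
```

View pics/crop0.png

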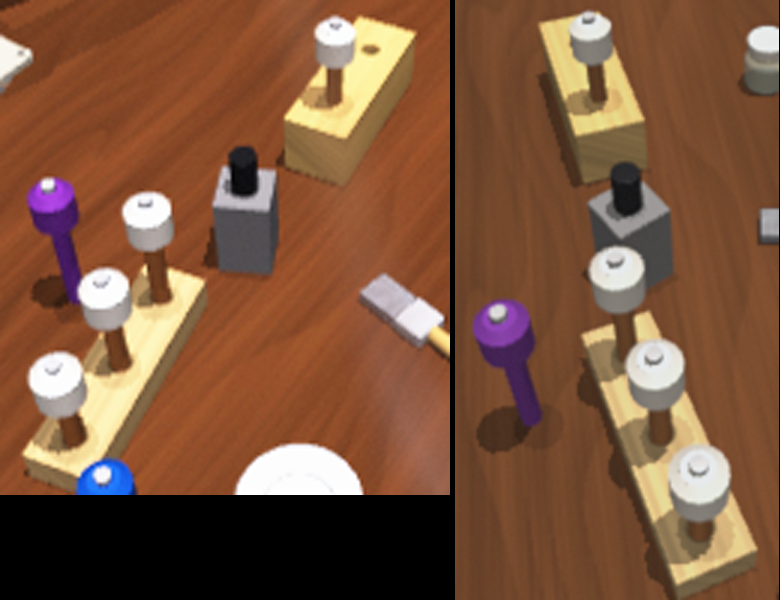

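The crop shows the empty socket at scene crop (371,48), which is beyond the fixed lantern. The rod grip top is at (243,153). The three white caps, far to near, are at (146,202), (102,280) and (53,367), with stick lengths that look long, middle and short.

```bash
python3 - <<'E'
from h import *
c=viewer.calibration('scene'); s=viewer.calibration('side')
A=lambda u,v:(u/3+150-.33,v/3+125-.33); B=lambda u,v:((u-455)/2.4+155-.3,v/2.4+115-.3)
for n,a,b in [('far',(146,202),(615,258)),('mid',(102,280),(653,355)),('near',(53,367),(697,466)),('neigh',(336,23),(588,18)),('rodtop',(243,153),(626,171))]:
    print(n,*tri(c,A(*a),s,B(*b)))
print('socket',onz(c,*A(371,48),.08))
print('beam top scene',[onz(c,*A(*p),.08)[:2] for p in [(363,18),(415,36),(340,128),(287,108)]])
print('beam top side',[onz(s,*B(*p),.08)[:2] for p in [(540,24),(602,12),(643,122),(580,137)]])
print('rack top scene',[onz(c,*A(*p),.04)[:2] for p in [(150,262),(206,283),(26,452)]])
print('rack top side',[onz(s,*B(*p),.04)[:2] for p in [(583,335),(647,315),(754,550),(682,580)]])
print('holder top scene',[onz(c,*A(*p),.105)[:2] for p in [(216,198),(275,203),(276,170),(222,166)]])
print('holder top side',[onz(s,*B(*p),.105)[:2] for p in [(590,207),(631,236),(667,209),(650,186)]])
E
```

```text
far [ 0.5235 -0.1494  0.183 ] 0.0003208545058620744
mid [ 0.5422 -0.2373  0.1672] 0.000504456386330665
near [ 0.5614 -0.3259  0.1519] 0.00038206127525719676
neigh [0.5307 0.176  0.1928] 0.001976136672916692
rodtop [ 0.5454 -0.025   0.1578] 0.0029087724655904885
socket [0.5155 0.2859 0.08  ]
beam top scene [array([0.4739, 0.334 ]), array([0.5499, 0.3385]), array([0.5634, 0.1372]), array([0.4915, 0.132 ])]
beam top side [array([0.4704, 0.329 ]), array([0.552 , 0.3392]), array([0.5771, 0.1206]), array([0.504 , 0.1096])]
rack top scene [array([ 0.4839, -0.1209]), array([ 0.5525, -0.1107]), array([ 0.5361, -0.3638])]
rack top side [array([ 0.4828, -0.1255]), array([ 0.5474, -0.1138]), array([ 0.6019, -0.354 ]), array([ 0.5407, -0.3666])]
holder top scene [array([ 0.5267, -0.0518]), array([ 0.5833, -0.0232]), array([0.5557, 0.0181]), array([ 0.5028, -0.0095])]
holder top side [array([ 0.5062, -0.0193]), array([ 0.5421, -0.0641]), array([ 0.5818, -0.0363]), array([ 0.5694, -0.0022])]
```

The heights fit: 183, 167 and 152 mm in each case about 5 mm below the long, middle and short cap tops, because I clicked below the top. So far to near the blanks are long, middle, short. Beam yaw is about 0.138 rad. I'll turn the jaws across the beam, then look closely from above.

```bash
python3 -m crank '0 0 0 0 0 0.117 -1;0 0 0 0 0 0.117 -1;0 0 0 0 0 0.117 -1;0 0 0 0 0 0.117 -1;0 0 0 0 0 0.117 -1;0 0 0 0 0 0.117 -1;0 0 0 0 0 0.117 -1;0 0 0 0 0 0.117 -1;0 0 0 0 0 0.117 -1;0 0 0 0 0 0.117 -1'
cat >> h.py <<'E'
def go(p,yaw=None):
    """tool-axes shift from the present pose to world point p, and tool-z turn so that jaw axis points at yaw"""
    o=readout.get_obs(); R=Ro.from_quat(o['tool_rot']).as_matrix()
    print('tcp',o['eef_pos'],'F',o['ft_force'],'w %.4f t %.2f'%(o['grip_width'],o['clock']),'tilt',R[:2,2],'jawyaw %.3f'%np.arctan2(R[1,1],R[0,1]))
    print('shift',R.T@(np.array(p)-o['eef_pos']), '' if yaw is None else 'turn z %.3f'%(np.arctan2(R[1,1],R[0,1])-yaw))
E
python3 -c "
from h import *
go([.5155,.286,.26],.138)"
```

```text
clock: 0.98
eef_pos: [0.1281, 0.48, 0.2434]
tool_rot: [0.677, 0.736, -0.005, 0.003]
ft_force: [0.6, -0.4, -0.8]
grip_width: 0.0852
tcp [0.1281 0.48   0.2434] F [ 0.6055 -0.4002 -0.7648] w 0.0852 t 0.98 tilt [-0.0029 -0.011 ] jawyaw 0.084
shift [-0.226   0.3697 -0.0156] turn z -0.054
```

```bash
python3 -m crank '-0.0205 0.0336 -0.003 0 0 -0.005 -1;-0.0205 0.0336 -0.003 0 0 -0.005 -1;-0.0205 0.0336 -0.003 0 0 -0.005 -1;-0.0205 0.0336 -0.003 0 0 -0.005 -1;-0.0205 0.0336 -0.003 0 0 -0.005 -1;-0.0205 0.0336 -0.003 0 0 -0.005 -1;-0.0205 0.0336 -0.003 0 0 -0.005 -1;-0.0205 0.0336 -0.003 0 0 -0.005 -1;-0.0205 0.0336 -0.003 0 0 -0.005 -1;-0.0205 0.0336 -0.003 0 0 -0.005 -1;-0.0205 0.0336 -0.003 0 0 -0.005 -1;0 0 0 0 0 0 -1;0 0 0 0 0 0 -1'
python3 -c "
from h import *
go([.5155,.286,.26],.138)
c=viewer.calibration('wrist'); snap('wrist','wrist1.png'); print(c, proj(c,[.5155,.286,.08]))"
```

```text
clock: 2.07
eef_pos: [0.5353, 0.2874, 0.2703]
tool_rot: [0.654, 0.756, -0.01, 0.002]
ft_force: [0.1, 0.1, -0.6]
grip_width: 0.0857
tcp [0.5353 0.2874 0.2703] F [ 0.1492  0.1064 -0.6144] w 0.0857 t 2.07 tilt [-0.0102 -0.0172] jawyaw 0.145
shift [ 0.0017 -0.0197  0.0106] turn z 0.007
{'fx': 270.87050701820743, 'fy': 270.87050701820743, 'cx': 257.0805557766317, 'cy': 195.4806699010024, 'eye': array([0.5261, 0.3623, 0.3958]), 'rotation': array([0.9853, 0.0724, 0.0053, 0.1545])} [242.2079 173.6797]
```

View pics/wrist1.png

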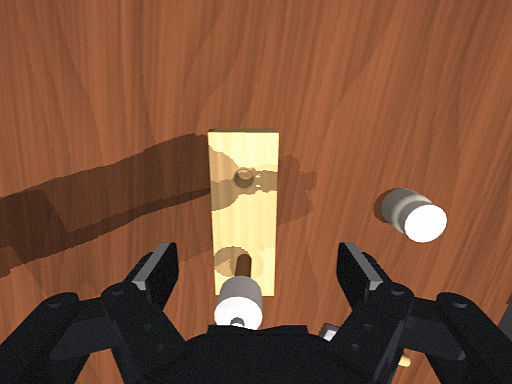

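The wrist view shows the socket at about (244,177) in the pale beam top, with top corners near (209,132) and (278,132). The neighbour lantern is at (240,305). I'll fit the socket rim and the beam edges.

```bash
cat >> h.py <<'E'
def level():
    R=Ro.from_quat(readout.get_obs()['tool_rot']).as_matrix(); z=R[:,2]; print('level turn',R.T@np.cross(z,[0,0,-1]))
E
python3 - <<'E'
from h import *
im=cv2.imread('pics/wrist1.png'); c=viewer.calibration('wrist')
g=cv2.cvtColor(im,cv2.COLOR_BGR2GRAY)
print(g[160:194:1,230:262:2])
hsv=cv2.cvtColor(im,cv2.COLOR_BGR2HSV)
m=((g>140)&(hsv[:,:,1]<150)).astype(np.uint8)
for v in (145,150,155,205,215,225):
    xs=np.where(hsv[v,180:310,2]>150)[0]+180; print(v,xs.min(),xs.max(),[onz(c,x,v,.08)[:2] for x in(xs.min(),xs.max())])
for v in(128,130,131,132,133,134,136): print(v,im[v,220],im[v,265])
print('beam end edge',onz(c,209,133,.08),onz(c,278,133,.08)); level()
E
```

```text
[[176 183 249 248 248 247 246 245 245 248 249 248 248 245 245 245]
 [180 187 223 249 248 248 246 246 247 248 249 248 248 246 246 246]
 [174 188 218 250 248 248 246 245 245 248 249 249 247 246 245 245]
 [178 186 182 248 249 247 246 245 245 248 249 248 247 245 246 246]
 [182 189 187 197 250 247 246 245 246 248 249 249 247 246 246 246]
 [177 190 190 186 251 250 248 247 247 249 249 250 248 245 247 242]
 [178 191 191 190 216 248 250 249 249 249 248 248 250 245 234 235]
 [179 187 191 192 205 209 183 172 228 247 236 213 233 239 234 236]
 [178 190 187 194 198 174 162 149 170 192 194 171 198 238 237 235]
 [175 192 192 193 176 128 144 144 121 177 192 161 132 237 240 238]
 [178 188 193 179 136 176 198 198 184 130 152 150 141 232 241 247]
 [177 189 194 141 169 201 195 193 194 141 112 156 150 131 128 128]
 [177 186 186 114 174 145 144 177 160 149 131 141 147 142 141 140]
 [181 191 159  90 127 137 139 135 140 140 143 125 152 144 140 140]
 [177 186 147  74 116 144 143 138 140 137 138 127 146 137 165 172]
 [180 187 130  73 102 140 137 138 139 143 140 126 140 183 187 130]
 [174 183 114  75  80 144 13
[... 1177 characters left out ...]
]
145 209 309 [array([0.4731, 0.3137]), array([0.5873, 0.3306])]
150 209 309 [array([0.4736, 0.308 ]), array([0.5884, 0.3249])]
155 209 309 [array([0.4742, 0.3022]), array([0.5896, 0.3193])]
205 212 294 [array([0.4835, 0.2407]), array([0.5838, 0.2558])]
215 211 309 [array([0.4835, 0.2273]), array([0.6048, 0.2456])]
225 212 309 [array([0.486 , 0.2138]), array([0.6076, 0.2322])]
128 [ 62  94 118] [ 63  93 123]
130 [ 61  89 116] [ 67 102 124]
131 [ 52  82 108] [ 64  94 124]
132 [123 193 219] [ 88 137 167]
133 [212 255 255] [197 255 255]
134 [205 255 255] [193 254 255]
136 [200 252 254] [191 250 254]
beam end edge [0.4719 0.3273 0.08  ] [0.5497 0.3387 0.08  ]
level turn [-0.0124  0.0167  0.    ]
```

```bash
python3 -c "
from h import *
c=viewer.calibration('wrist')
print('sock',onz(c,243.8,177.5,.08)); go([.518,.281,.16],.145)"
python3 -m crank '-0.001 -0.005 0.022 -0.003 0.004 0 -1;-0.001 -0.005 0.022 -0.003 0.004 0 -1;-0.001 -0.004 0.022 -0.003 0.004 0 -1;-0.001 -0.004 0.022 -0.003 0.004 0 -1;-0.001 0 0.022 0 0 0 -1;0 0 0 0 0 0 -1;0 0 0 0 0 0 -1'
python3 -c "
from h import *
go([.518,.281,.16],.145);level()
c=viewer.calibration('wrist'); im=snap('wrist','wrist2.png'); print(c, proj(c,[.518,.281,.08]))
u,v=proj(c,[.518,.281,.08]).astype(int); cr=im[max(v-50,0):v+50,u-60:u+60,::-1]
print(u-60,max(v-50,0)); cv2.imwrite('pics/w2c.png',cv2.resize(cr,None,fx=6,fy=6,interpolation=2))"
```

```text
sock [0.5179 0.2813 0.08  ]
tcp [0.5352 0.2872 0.27  ] F [ 0.4372 -0.375  -0.1282] w 0.0854 t 2.12 tilt [-0.0098 -0.0183] jawyaw 0.145
shift [-0.0018 -0.0165  0.1103] turn z -0.000
clock: 2.7
eef_pos: [0.5093, 0.2828, 0.1573]
tool_rot: [0.651, 0.759, 0.0, -0.001]
ft_force: [0.3, 0.7, 0.8]
grip_width: 0.0853
tcp [0.5093 0.2828 0.1573] F [0.2875 0.6958 0.8482] w 0.0853 t 2.70 tilt [-0.0005  0.0013] jawyaw 0.154
shift [-0.0031  0.0083 -0.0027] turn z 0.009
level turn [-0.0003 -0.0014  0.    ]
{'fx': 270.87050701820743, 'fy': 270.87050701820743, 'cx': 257.0805557766317, 'cy': 195.4806699010024, 'eye': array([0.4982, 0.3553, 0.284 ]), 'rotation': array([0.9863, 0.0763, 0.0114, 0.1456])} [267.1066 213.1653]
207 163
```

View pics/w2c.png

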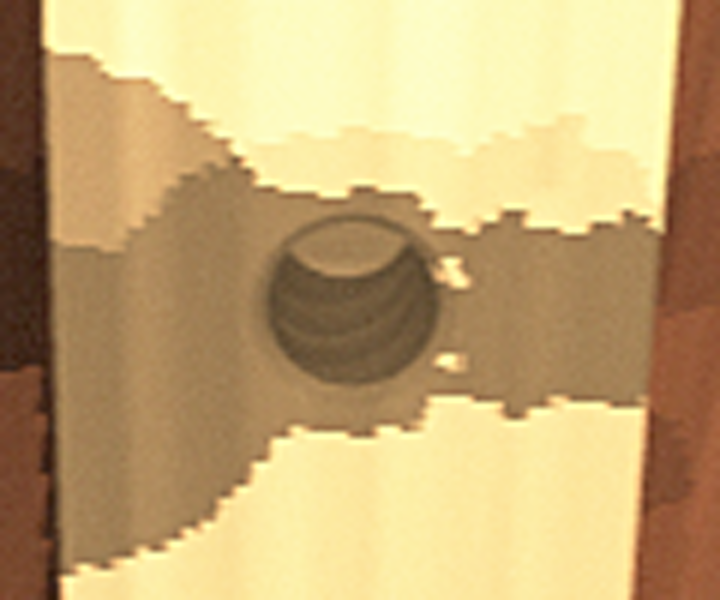

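The crop shows the hole's inner rim from 269 to 437 by 215 to 385, centre (353,300). The beam edges in the same row run from 52 to 655 with centre 353, so they agree. Next is the rod.

```bash
python3 -c "
from h import *
c=viewer.calibration('wrist')
print('sock',onz(c,207+353/6-.4,163+50-.4,.078), 'edges',onz(c,207+52/6-.4,212.6,.08),onz(c,207+655/6-.4,212.6,.08)); go([.545,-.025,.26],.145)"
python3 -m crank '0 0 -0.036 0 0 0 -1;0 0 -0.036 0 0 0 -1;0 0 -0.036 0 0 0 -1;-0.036 -0.001 0 0 0 0 -1;-0.036 -0.001 0 0 0 0 -1;-0.036 -0.001 0 0 0 0 -1;-0.036 -0.001 0 0 0 0 -1;-0.036 -0.001 0 0 0 0 -1;-0.036 -0.001 0 0 0 0 -1;-0.036 -0.001 0 0 0 0 -1;-0.036 -0.001 0 0 0 0 -1;-0.02 0 0 0 0 0 -1;0 0 0 0 0 0 -1;0 0 0 0 0 0 -1'
python3 -c "
from h import *
go([.545,-.025,.26],.145);level()
c=viewer.calibration('wrist'); im=snap('wrist','wrist3.png'); print(c, proj(c,[.545,-.025,.155]))"
```

```text
sock [0.5165 0.2805 0.078 ] edges [0.4766 0.2751 0.08  ] [0.5562 0.2875 0.08  ]
tcp [0.5091 0.2828 0.1572] F [-1.2836 -0.5207 -0.1158] w 0.0853 t 2.75 tilt [-0.0012  0.0011] jawyaw 0.154
shift [-0.3095 -0.0119 -0.1032] turn z 0.009
clock: 3.92
eef_pos: [0.5585, -0.0256, 0.2987]
tool_rot: [0.644, 0.765, 0.017, 0.014]
ft_force: [0.2, 1.2, -0.3]
grip_width: 0.0855
tcp [ 0.5585 -0.0256  0.2987] F [ 0.2272  1.2123 -0.343 ] w 0.0855 t 3.92 tilt [0.0439 0.008 ] jawyaw 0.172
shift [ 0.0029 -0.0149  0.038 ] turn z 0.027
level turn [ 0.0446 -0.0004 -0.    ]
{'fx': 270.87050701820743, 'fy': 270.87050701820743, 'cx': 257.0805557766317, 'cy': 195.4806699010024, 'eye': array([0.5405, 0.0458, 0.4252]), 'rotation': array([0.9856, 0.0817, 0.0348, 0.1441])} [237.7278 185.0831]
```

View pics/wrist3.png

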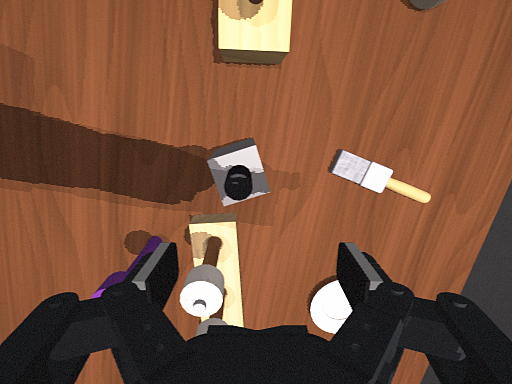

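The rod's black grip top is near (238,184), as predicted. I'll fit the blob, then descend.

```bash
python3 - <<'E'
from h import *
c=viewer.calibration('wrist'); im=cv2.imread('pics/wrist3.png'); g=im.max(2)
m=np.zeros_like(g); m[155:210,210:270]=(g[155:210,210:270]<50)*255
n,l,st,ce=cv2.connectedComponentsWithStats(m); k=1+np.argmax(st[1:,4]); x,y,w,h,a=st[k]; print(x,y,w,h,a)
d=w/2; u,v=x+w/2-.5,y+h-.5-d*.95
p=onz(c,u,v,.155); print(u,v,p, 'diam mm',w*np.linalg.norm(p-c['eye'])/270.9*1000)
go([p[0],p[1],.24],.145); level()
E
```

```text
224 165 28 35 708
237.5 186.2 [ 0.5452 -0.026   0.155 ] diam mm 28.928059334813295
tcp [ 0.5586 -0.0253  0.2989] F [ 0.0267 -0.1685 -0.4453] w 0.0856 t 3.97 tilt [0.0445 0.0075] jawyaw 0.172
shift [ 0.0016 -0.016   0.0582] turn z 0.027
level turn [0.0451 0.0002 0.    ]
```

```bash
python3 -m crank '0 -0.005 0.01 0.015 0 0.005 -1;0 -0.005 0.02 0.015 0 0.005 -1;0 -0.005 0.02 0.015 0 0.005 -1;0 0 0.01 0 0 0.005 -1;0 0 0 0 0 0 -1'
python3 -c "
from h import *
go([.5452,-.026,.131],.145);level()"
```

```text
clock: 4.38
eef_pos: [0.5444, -0.0207, 0.2384]
tool_rot: [0.648, 0.762, 0.001, 0.001]
ft_force: [0.2, -0.0, -1.0]
grip_width: 0.0853
tcp [ 0.5444 -0.0207  0.2384] F [ 0.2352 -0.0458 -0.9505] w 0.0853 t 4.38 tilt [0.0022 0.0006] jawyaw 0.161
shift [-0.0053 -0.0003  0.1074] turn z 0.016
level turn [ 0.0022 -0.0002 -0.    ]
```

```bash
python3 -m crank '-0.002 0 0.018 0.002 0 0 -1;-0.002 0 0.018 0 0 0 -1;-0.001 0 0.018 0 0 0 -1;0 0 0.016 0 0 0 -1;0 0 0.012 0 0 0 -1;0 0 0 0 0 0 -1'
python3 -c "
from h import *
go([.5452,-.026,.131],.145);level()"
```

```text
clock: 4.88
eef_pos: [0.5447, -0.017, 0.1552]
tool_rot: [0.643, 0.766, 0.001, -0.0]
ft_force: [0.3, -0.2, -1.1]
grip_width: 0.0855
tcp [ 0.5447 -0.017   0.1552] F [ 0.3415 -0.2371 -1.0573] w 0.0855 t 4.88 tilt [0.0005 0.001 ] jawyaw 0.174
shift [-0.0089 -0.0011  0.0242] turn z 0.029
level turn [ 0.0006 -0.0009  0.    ]
```

```bash
python3 -m crank '-0.003 0 0.003 0 0 0.01 -1;-0.003 0 0.005 0 0 0.01 -1;-0.003 0 0.008 0 0 0.01 -1;0 0 0.008 0 0 0 -1;0 0 0 0 0 0 -1;0 0 0 0 0 0 -1'
python3 -c "
from h import *
go([.5452,-.026,.131],.145);level()"
```

```text
clock: 5.38
eef_pos: [0.5483, -0.0243, 0.1325]
tool_rot: [0.654, 0.757, 0.002, 0.002]
ft_force: [0.4, 0.4, -0.2]
grip_width: 0.0853
tcp [ 0.5483 -0.0243  0.1325] F [ 0.3548  0.3601 -0.2359] w 0.0853 t 5.38 tilt [0.0051 0.0009] jawyaw 0.145
shift [-0.0012 -0.0033  0.0015] turn z 0.000
level turn [ 0.0052 -0.0001  0.    ]
```

```bash
python3 -m crank '-0.001 -0.003 0.001 0.005 0 0 -1;0 0 0 0 0 0 -1;0 0 0 0 0 0 1;0 0 0 0 0 0 1;0 0 0 0 0 0 1;0 0 0 0 0 0 1;0 0 0 0 0 0 1;0 0 0 0 0 0 1;0 0 0 0 0 0 1;0 0 0 0 0 0 1;0 0 0 0 0 0 1'
python3 -c "
from h import *
go([.5452,-.026,.131],.145);level()"
```

```text
clock: 6.3
eef_pos: [0.5458, -0.0263, 0.1329]
tool_rot: [0.654, 0.756, 0.001, 0.001]
ft_force: [0.1, -0.1, -0.4]
grip_width: 0.0285
tcp [ 0.5458 -0.0263  0.1329] F [ 0.0692 -0.0934 -0.4192] w 0.0285 t 6.30 tilt [ 0.002  -0.0001] jawyaw 0.145
shift [ 0.0003 -0.0006  0.0019] turn z -0.000
level turn [0.002  0.0004 0.    ]
```

Gripped: the width is 28.5 mm, and the TCP is 128 mm above the tip. Lifting.

```bash
python3 -m crank '0 0 -0.012 0 0 0 1;0 0 -0.012 0 0 0 1;0 0 -0.012 0 0 0 1;0 0 -0.012 0 0 0 1;0 0 0 0 0 0 1'
python3 -c "
from h import *
go([.5458,-.0263,.25],.145);level()"
```

```text
clock: 6.72
eef_pos: [0.5445, -0.0261, 0.1798]
tool_rot: [0.654, 0.756, -0.001, -0.001]
ft_force: [0.1, -0.4, -1.4]
grip_width: 0.0286
tcp [ 0.5445 -0.0261  0.1798] F [ 0.1216 -0.3813 -1.394 ] w 0.0286 t 6.72 tilt [-0.0031  0.0003] jawyaw 0.145
shift [-0.0003  0.0011 -0.0702] turn z -0.000
level turn [-0.003  -0.0007  0.    ]
```

```bash
python3 -m crank '0 0.001 -0.014 -0.001 0 0 1;0 0 -0.014 -0.001 0 0 1;0 0 -0.014 -0.001 0 0 1;0 0 -0.014 0 0 0 1;0 0 -0.014 0 0 0 1;0 0 -0.03 0 0 0 1;0 0 -0.03 0 0 0 1;0 0 -0.03 0 0 0 1;0 0 -0.015 0 0 0 1;0 0 0 0 0 0 1'
python3 -c "
from h import *
go([.5165,.2805,.35],.145);level()"
```

```text
clock: 7.55
eef_pos: [0.5429, -0.0257, 0.3506]
tool_rot: [0.654, 0.756, -0.005, -0.007]
ft_force: [1.1, -0.3, -1.0]
grip_width: 0.0286
tcp [ 0.5429 -0.0257  0.3506] F [ 1.0698 -0.3149 -1.0103] w 0.0286 t 7.55 tilt [-0.0178  0.0019] jawyaw 0.145
shift [0.3068 0.0181 0.0016] turn z 0.000
level turn [-0.0173 -0.0044  0.    ]
```

```bash
python3 -m crank '0.025 0.002 0 -0.008 -0.002 0 1;0.03 0.002 0 -0.008 -0.002 0 1;0.03 0.002 0 0 0 0 1;0.03 0.002 0 0 0 0 1;0.03 0.002 0 0 0 0 1;0.03 0.002 0 0 0 0 1;0.03 0.002 0 0 0 0 1;0.03 0.002 0 0 0 0 1;0.03 0.002 0 0 0 0 1;0.025 0 0 0 0 0 1;0.015 0 0 0 0 0 1;0 0 0 0 0 0 1;0 0 0 0 0 0 1'
python3 -c "
from h import *
go([.5165,.2805,.23],.145);level()"
```

```text
clock: 8.63
eef_pos: [0.5125, 0.29, 0.3217]
tool_rot: [0.656, 0.755, -0.015, -0.007]
ft_force: [-0.1, -0.5, -1.6]
grip_width: 0.0287
tcp [0.5125 0.29   0.3217] F [-0.1034 -0.4904 -1.5848] w 0.0287 t 8.63 tilt [-0.0312 -0.013 ] jawyaw 0.140
shift [-0.0092  0.0057  0.0917] turn z -0.005
level turn [-0.0327  0.0086 -0.    ]
```

```bash
python3 -m crank '-0.003 0.002 0.01 -0.011 0.003 0 1;-0.003 0.001 0.02 -0.011 0.003 0 1;-0.003 0 0.02 -0.011 0.003 0 1;0 0 0.02 0 0 0 1;0 0 0.016 0 0 0 1;0 0 0 0 0 0 1;0 0 0 0 0 0 1'
python3 -c "
from h import *
go([.5165,.2805,.225],.145);level()"
```

```text
clock: 9.22
eef_pos: [0.5144, 0.2727, 0.2251]
tool_rot: [0.658, 0.753, -0.004, -0.0]
ft_force: [-0.0, 0.2, -1.2]
grip_width: 0.0291
tcp [0.5144 0.2727 0.2251] F [-0.0038  0.1546 -1.1925] w 0.0291 t 9.22 tilt [-0.0061 -0.006 ] jawyaw 0.134
shift [0.0075 0.0031 0.0001] turn z -0.011
level turn [-0.0068  0.0051 -0.    ]
```

```bash
python3 -m crank '0.004 0.002 0 -0.004 0.003 -0.006 1;0.004 0.001 0 -0.003 0.002 -0.005 1;0 0 0.002 0 0 0 1;0 0 0 0 0 0 1'
python3 -c "
from h import *
go([.5165,.2805,.225],.145);level()
c=viewer.calibration('wrist'); im=snap('wrist','wrist4.png');p=readout.get_obs()['eef_pos'];
pt=proj(c,p-[0,0,.128]);ps=proj(c,[.5165,.2805,.08]); print(pt,ps,proj(c,[.5165,.2805,p[2]-.128]))
u,v=ps.astype(int); cv2.imwrite('pics/w4c.png',cv2.resize(im[v-60:v+60,u-70:u+70,::-1],None,fx=5,fy=5,interpolation=2)); print(u-70,v-60)"
```

```text
clock: 9.55
eef_pos: [0.5182, 0.2806, 0.2254]
tool_rot: [0.655, 0.756, 0.002, 0.001]
ft_force: [-0.2, 0.8, -1.2]
grip_width: 0.0285
tcp [0.5182 0.2806 0.2254] F [-0.2083  0.7864 -1.2249] w 0.0285 t 9.55 tilt [0.0038 0.002 ] jawyaw 0.143
shift [ 0.0001 -0.0017  0.0004] turn z -0.002
level turn [ 0.004  -0.0014  0.    ]
[256.4322 191.9366] [254.5883 187.2955] [254.5113 192.0529]
184 127
```

View pics/w4c.png

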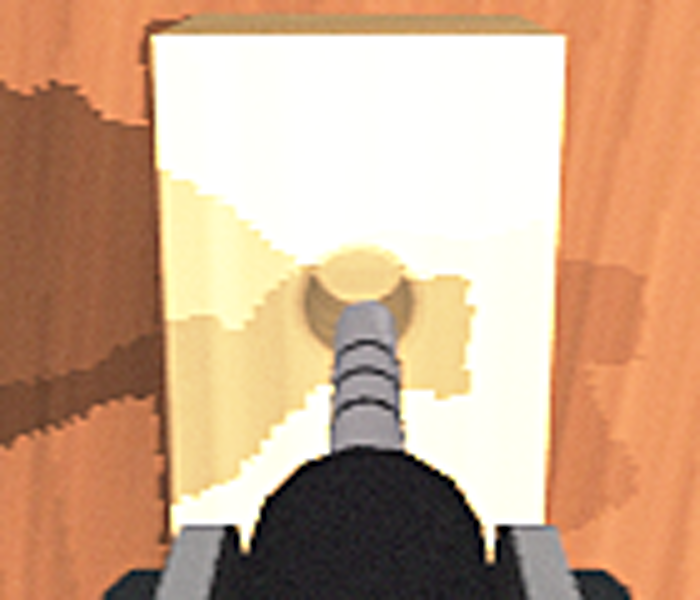

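The crop shows the tip just over the hole, with tip and hole (360,300) lined up to within about 1 mm. Lowering.

```bash
python3 -m crank '0 0 0.01 0.002 -0.001 0 1;-0.001 0 0.01 0.001 0 0 1;-0.001 0 0.01 0 0 0 1;0 0 0.006 0 0 0 1;0 0 0 0 0 0 1'
python3 -c "
from h import *
go([.5172,.2805,.18],.145);level()"
```

```text
clock: 10.02
eef_pos: [0.5195, 0.2798, 0.1879]
tool_rot: [0.654, 0.756, 0.003, 0.001]
ft_force: [-0.4, 0.1, -2.0]
grip_width: 0.0287
tcp [0.5195 0.2798 0.1879] F [-0.3657  0.0688 -1.9731] w 0.0287 t 10.02 tilt [0.0047 0.0026] jawyaw 0.145
shift [ 0.001  -0.0022  0.0079] turn z -0.000
level turn [ 0.005  -0.0019  0.    ]
```

Tip is at z = 0.060, already 20 mm inside. Going on in small steps.

```bash
python3 -m crank '0.0005 -0.002 0.003 0.003 -0.001 0 1;0.0005 0 0.003 0.002 0 0 1;0 0 0.003 0 0 0 1;0 0 0.003 0 0 0 1;0 0 0 0 0 0 1'
python3 -m crank '0 0 0.003 0 0 0 1;0 0 0.003 0 0 0 1;0 0 0 0 0 0 1'
python3 -c "
from h import *
go([.5172,.2805,.163],.145);level()"
```

```text
clock: 10.43
eef_pos: [0.5168, 0.2805, 0.1741]
tool_rot: [0.654, 0.756, -0.001, -0.001]
ft_force: [-0.3, 0.2, -1.9]
grip_width: 0.029
clock: 10.68
eef_pos: [0.5172, 0.2808, 0.168]
tool_rot: [0.654, 0.756, 0.0, -0.0]
ft_force: [-0.4, 1.0, -1.6]
grip_width: 0.0287
tcp [0.5172 0.2808 0.168 ] F [-0.4249  0.9655 -1.6139] w 0.0287 t 10.68 tilt [-0.0006  0.0007] jawyaw 0.145
shift [-0.0003 -0.      0.005 ] turn z -0.000
level turn [-0.0005 -0.0008  0.    ]
```

Already past 30 mm.

```bash
python3 -m crank '0 0 0.002 0 0 0 1;0 0 0.002 0 0 0 1;0 0 0 0 0 0 1'
python3 -m crank '0 0 0.002 0 0 0 1;0 0 0.002 0 0 0 1;0 0 0 0 0 0 1'
```

```text
clock: 10.93
eef_pos: [0.5174, 0.2808, 0.1639]
tool_rot: [0.654, 0.756, 0.0, -0.0]
ft_force: [-0.3, 0.7, -1.3]
grip_width: 0.0289
clock: 11.18
eef_pos: [0.518, 0.2814, 0.1637]
tool_rot: [0.654, 0.756, 0.002, 0.0]
ft_force: [-0.2, 0.2, -1.4]
grip_width: 0.0289
```

```bash
python3 -m crank '0 0 0.003 0 0 0 1'; python3 -m crank '0 0 0.004 0 0 0 1;0 0 0.004 0 0 0 1'
```

```text
clock: 11.27
eef_pos: [0.5188, 0.282, 0.1627]
tool_rot: [0.654, 0.756, 0.004, 0.001]
ft_force: [-4.0, -1.8, 21.6]
grip_width: 0.0288
clock: 11.43
eef_pos: [0.5188, 0.2826, 0.1627]
tool_rot: [0.654, 0.756, 0.007, 0.001]
ft_force: [-8.5, -4.7, 22.7]
grip_width: 0.0288
```

Firm contact at TCP z 0.1627, so the tip is at 0.0347, 45 mm below the mouth. The **middle** blank (105 − 45 = 60) is the one. I'll let it rest, then lift.

```bash
python3 -m crank '0 0 0 0 0 0 1;0 0 0.001 0 0 0 1;0 0 0.001 0 0 0 1;0 0 0.001 0 0 0 1'; python3 -m crank '0 0 -0.004 -0.003 0 0 1;0 0 -0.012 -0.003 0 0 1;0 0 -0.014 -0.001 0 0 1;0 0 -0.014 0 0 0 1;0 0 -0.02 0 0 0 1;0 0 -0.035 0 0 0 1;0 0 -0.035 0 0 0 1;0 0 -0.035 0 0 0 1;0 0 -0.025 0 0 0 1;0 0 0 0 0 0 1'
python3 -c "
from h import *
go([.5458,-.0263,.35],.145);level()"
```

```text
clock: 11.77
eef_pos: [0.5195, 0.2832, 0.1628]
tool_rot: [0.654, 0.757, 0.01, 0.002]
ft_force: [-3.5, -1.5, 12.5]
grip_width: 0.029
clock: 12.6
eef_pos: [0.5134, 0.2794, 0.3601]
tool_rot: [0.654, 0.756, 0.005, 0.002]
ft_force: [0.1, 0.4, -0.9]
grip_width: 0.0288
tcp [0.5134 0.2794 0.3601] F [ 0.1139  0.4219 -0.9178] w 0.0288 t 12.60 tilt [0.0101 0.0056] jawyaw 0.145
shift [-0.3072 -0.0123  0.0087] turn z -0.000
level turn [ 0.0108 -0.004   0.    ]
```

```bash
python3 -m crank '-0.025 -0.001 -0.001 0.005 -0.002 0 1;-0.03 -0.001 -0.001 0.005 -0.002 0 1;-0.03 -0.001 -0.001 0 0 0 1;-0.03 -0.001 0 0 0 0 1;-0.03 -0.001 0 0 0 0 1;-0.03 -0.001 0 0 0 0 1;-0.03 -0.001 0 0 0 0 1;-0.03 -0.001 0 0 0 0 1;-0.03 -0.001 0 0 0 0 1;-0.025 -0.001 0 0 0 0 1;-0.015 0 0 0 0 0 1;0 0 0 0 0 0 1;0 0 0 0 0 0 1'
python3 -c "
from h import *
go([.5458,-.0263,.26],.145);level()"
```

```text
clock: 13.68
eef_pos: [0.5493, -0.0357, 0.3525]
tool_rot: [0.652, 0.758, -0.003, -0.004]
ft_force: [0.6, 0.5, -1.3]
grip_width: 0.0291
tcp [ 0.5493 -0.0357  0.3525] F [ 0.6405  0.489  -1.2969] w 0.0291 t 13.68 tilt [-0.0102  0.0004] jawyaw 0.149
shift [ 0.0096 -0.0011  0.0926] turn z 0.004
level turn [-0.01   -0.0019 -0.    ]
```

```bash
python3 -m crank '0.003 0 0.02 -0.004 -0.001 0.002 1;0.002 0 0.02 -0.003 -0.001 0.002 1;0.002 0 0.02 -0.003 0 0 1;0 0 0.02 0 0 0 1;0 0 0.012 0 0 0 1;0 0 0 0 0 0 1;0 0 0 0 0 0 1'
python3 -c "
from h import *
go([.5458,-.0263,.24],.145);level()"
```

```text
clock: 14.27
eef_pos: [0.5464, -0.0221, 0.2543]
tool_rot: [0.651, 0.759, 0.0, -0.002]
ft_force: [-0.3, -0.5, -1.4]
grip_width: 0.0286
tcp [ 0.5464 -0.0221  0.2543] F [-0.2969 -0.5482 -1.3559] w 0.0286 t 14.27 tilt [-0.0025  0.0022] jawyaw 0.152
shift [-0.0041 -0.0012  0.0143] turn z 0.007
level turn [-0.0021 -0.0026  0.    ]
```

```bash
python3 -m crank '-0.003 -0.001 0.004 -0.002 -0.002 0.004 1;-0.002 0 0.004 0 0 0.003 1;0 0 0.002 0 0 0 1;0 0 0 0 0 0 1'
python3 -c "
from h import *
go([.5458,-.0263,.23],.145);level()"
```

```text
clock: 14.6
eef_pos: [0.5474, -0.026, 0.2459]
tool_rot: [0.653, 0.757, 0.001, 0.001]
ft_force: [0.9, -1.2, -2.0]
grip_width: 0.0286
tcp [ 0.5474 -0.026   0.2459] F [ 0.8579 -1.2271 -1.9747] w 0.0286 t 14.60 tilt [0.0039 0.0005] jawyaw 0.147
shift [-0.0001 -0.0017  0.0159] turn z 0.002
level turn [ 0.0039  0.0001 -0.    ]
```

```bash
python3 -m crank '0 -0.001 0.005 0.002 0 0.001 1;0 -0.001 0.005 0.002 0 0.001 1;-0.0005 0 0.005 0 0 0 1;0 0 0.005 0 0 0 1;0 0 0.005 0 0 0 1;0 0 0 0 0 0 1'
python3 -c "
from h import *
go([.5458,-.0263,.20],.145);level()"
```

```text
clock: 15.1
eef_pos: [0.5463, -0.0274, 0.2199]
tool_rot: [0.655, 0.756, 0.001, 0.001]
ft_force: [-0.3, -0.7, -3.0]
grip_width: 0.0289
tcp [ 0.5463 -0.0274  0.2199] F [-0.269  -0.6676 -2.9546] w 0.0289 t 15.10 tilt [ 0.0029 -0.0003] jawyaw 0.144
shift [ 0.0012 -0.0004  0.0199] turn z -0.001
level turn [ 0.0029  0.0007 -0.    ]
```

Tip is in the hole at 0.092 with no contact force. Continue.

```bash
python3 -m crank '0.0005 0 0.008 0.002 0 0 1;0.0005 0 0.008 0.001 0 0 1;0 0 0.008 0 0 0 1;0 0 0.008 0 0 0 1;0 0 0.008 0 0 0 1;0 0 0 0 0 0 1'
python3 -c "
from h import *
go([.5458,-.0263,.133],.145);level()"
```

```text
clock: 15.6
eef_pos: [0.5457, -0.0263, 0.1748]
tool_rot: [0.655, 0.756, -0.001, -0.0]
ft_force: [-1.0, 0.2, -2.0]
grip_width: 0.0289
tcp [ 0.5457 -0.0263  0.1748] F [-0.9723  0.1955 -1.9556] w 0.0289 t 15.60 tilt [-0.0018 -0.0006] jawyaw 0.144
shift [-0.      0.0002  0.0418] turn z -0.001
level turn [-0.0019  0.0004 -0.    ]
```

```bash
python3 -m crank '0 0 0.009 -0.001 0 0 1;0 0 0.009 0 0 0 1;0 0 0.009 0 0 0 1;0 0 0.007 0 0 0 1;0 0 0.003 0 0 0 1;0 0 0.002 0 0 0 1;0 0 0 0 0 0 1'
python3 -c "
from h import *
go([.5458,-.0263,.133],.145);level()"
```

```text
clock: 16.18
eef_pos: [0.5459, -0.0263, 0.1333]
tool_rot: [0.655, 0.756, 0.0, 0.0]
ft_force: [-0.3, -1.1, -1.8]
grip_width: 0.0289
tcp [ 0.5459 -0.0263  0.1333] F [-0.2799 -1.0732 -1.8312] w 0.0289 t 16.18 tilt [ 0.0007 -0.0006] jawyaw 0.144
shift [ 0.     -0.0001  0.0003] turn z -0.001
level turn [ 0.0006  0.0007 -0.    ]
```

Almost seated. I'll open, which lets it settle the last few tenths, then raise.

```bash
python3 -m crank '0 0 0.001 0 0 0 1;0 0 0 0 0 0 -1;0 0 0 0 0 0 -1;0 0 0 0 0 0 -1;0 0 0 0 0 0 -1;0 0 0 0 0 0 -1;0 0 0 0 0 0 -1;0 0 0 0 0 0 -1;0 0 0 0 0 0 -1'
python3 -m crank '0 0 -0.02 0 0 0 -1;0 0 -0.03 0 0 0 -1;0 0 -0.035 0 0 0 -1;0 0 -0.035 0 0 0 -1;0 0 -0.03 0 0 0 -1;0 0 0 0 0 0 -1'
python3 -c "
from h import *
go([.5422,-.2373,.28],.2115);level()"
```

```text
clock: 16.93
eef_pos: [0.5478, -0.0264, 0.1337]
tool_rot: [0.655, 0.756, 0.001, 0.002]
ft_force: [0.6, 0.2, -0.1]
grip_width: 0.0855
clock: 17.43
eef_pos: [0.5441, -0.0262, 0.2859]
tool_rot: [0.655, 0.756, -0.002, -0.002]
ft_force: [1.0, -0.0, 1.1]
grip_width: 0.0856
tcp [ 0.5441 -0.0262  0.2859] F [ 0.9756 -0.0217  1.1452] w 0.0856 t 17.43 tilt [-0.0055 -0.0003] jawyaw 0.144
shift [-0.2087 -0.032   0.006 ] turn z -0.068
level turn [-0.0055 -0.0005  0.    ]
```

```bash
python3 -m crank '-0.03 -0.005 0 -0.002 0 -0.012 -1;-0.03 -0.005 0 -0.002 0 -0.012 -1;-0.03 -0.005 0 0 0 -0.012 -1;-0.03 -0.005 0 0 0 -0.012 -1;-0.03 -0.004 0 0 0 -0.01 -1;-0.03 -0.004 0 0 0 -0.01 -1;-0.02 -0.002 0 0 0 0 -1;-0.005 0 0 0 0 0 -1;0 0 0 0 0 0 -1;0 0 0 0 0 0 -1'
python3 -c "
from h import *
go([.5425,-.2375,.25],.2115);level()
c=viewer.calibration('wrist'); im=snap('wrist','wrist5.png'); print(c)
for n,p in dict(mid=[.5425,-.2375,.173],far=[.5235,-.1494,.188],rod=[.5458,-.0263,.155],hold=[.5458,-.0263,.105]).items(): print(n,proj(c,p))"
```

```text
clock: 18.27
eef_pos: [0.5537, -0.2402, 0.2863]
tool_rot: [0.625, 0.781, 0.002, 0.002]
ft_force: [0.4, -0.1, 0.5]
grip_width: 0.0855
tcp [ 0.5537 -0.2402  0.2863] F [ 0.448  -0.0629  0.5109] w 0.0855 t 18.27 tilt [0.0054 0.0013] jawyaw 0.220
shift [ 0.005  -0.0105  0.0363] turn z 0.009
level turn [ 0.0055 -0.0001 -0.    ]
{'fx': 270.87050701820743, 'fy': 270.87050701820743, 'cx': 257.0805557766317, 'cy': 195.4806699010024, 'eye': array([ 0.5371, -0.1686,  0.4129]), 'rotation': array([0.9832, 0.1084, 0.0191, 0.1455])}
mid [244.8889 190.9979]
far [243.5882  83.9533]
rod [306.8333 -73.6097]
hold [297.1861 -38.5584]
```

View pics/wrist5.png

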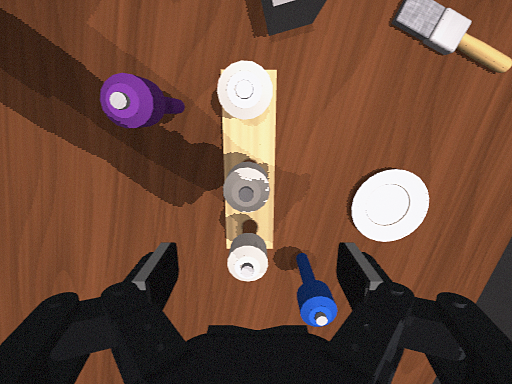

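Candidates in this view:
- **White:** far (244,90) is long, mid (246,193) is middle and near (247,262) is short.
- **Purple:** (130,100), a look-alike.
- **Blue:** (318,305), a look-alike.

The white middle one fits. Its cap height is 15 mm below the long one and 15 mm above the short one, as crop0 also shows.

```bash
python3 - <<'E'
from h import *
c=viewer.calibration('wrist'); im=cv2.imread('pics/wrist5.png')
print('cap',onz(c,245.8,192.8,.173),'far',onz(c,244,90,.188),'near',onz(c,247,268,.158))
go([*onz(c,245.8,192.8,.173)[:2],.2],.2115); level()
E
python3 -m crank '0.001 -0.004 0.015 0.003 0 0.004 -1;0.001 -0.004 0.02 0.002 0 0.004 -1;0.001 -0.003 0.02 0 0 0 -1;0 0 0.015 0 0 0 -1;0 0 0.01 0 0 0 -1;0 0 0 0 0 0 -1'
python3 -c "
from h import *
go([.5425,-.239,.14],.2115);level()"
```

```text
cap [ 0.5436 -0.2386  0.173 ] far [ 0.5246 -0.1532  0.188 ] near [ 0.5627 -0.3247  0.158 ]
tcp [ 0.5537 -0.2397  0.2863] F [ 0.0634  0.7414 -0.0918] w 0.0854 t 18.32 tilt [0.0052 0.0014] jawyaw 0.221
shift [ 0.0033 -0.01    0.0862] turn z 0.009
level turn [ 0.0053 -0.0002  0.    ]
clock: 18.82
eef_pos: [0.5434, -0.2296, 0.2055]
tool_rot: [0.623, 0.782, 0.002, 0.001]
ft_force: [-0.2, 0.1, 0.7]
grip_width: 0.0855
tcp [ 0.5434 -0.2296  0.2055] F [-0.2192  0.0671  0.7476] w 0.0855 t 18.82 tilt [0.0041 0.001 ] jawyaw 0.225
shift [-0.009  -0.0032  0.0655] turn z 0.013
level turn [ 0.0042 -0.0001  0.    ]
```

```bash
python3 -m crank '-0.004 -0.001 0.008 0.003 0 0.005 -1;-0.004 -0.001 0.012 0.001 0 0.005 -1;-0.004 0 0.012 0 0 0.004 -1;-0.003 0 0.012 0 0 0 -1;-0.001 0 0.01 0 0 0 -1;0 0 0 0 0 0 -1;0 0 0 0 0 0 -1'
python3 -c "
from h import *
go([.5436,-.2386,.14],.2115);level()"
```

```text
clock: 19.4
eef_pos: [0.5475, -0.2435, 0.1501]
tool_rot: [0.627, 0.779, 0.001, 0.002]
ft_force: [-0.3, -0.2, 0.7]
grip_width: 0.0856
tcp [ 0.5475 -0.2435  0.1501] F [-0.2607 -0.2338  0.7186] w 0.0856 t 19.40 tilt [ 0.0045 -0.0016] jawyaw 0.215
shift [ 0.0056 -0.0028  0.0101] turn z 0.004
level turn [0.0041 0.0025 0.    ]
```

```bash
python3 -m crank '0.003 -0.002 0.005 0.003 0.002 0.002 -1;0.002 -0.001 0.004 0.001 0 0.001 -1;0 0 0.001 0 0 0 -1;0 0 0 0 0 0 -1'
python3 -c "
from h import *
go([.5436,-.2386,.14],.2115);level()"
```

```text
clock: 19.73
eef_pos: [0.544, -0.2389, 0.1407]
tool_rot: [0.628, 0.778, 0.0, 0.001]
ft_force: [-0.1, 0.3, -0.0]
grip_width: 0.0851
tcp [ 0.544  -0.2389  0.1407] F [-0.0685  0.2552 -0.0005] w 0.0851 t 19.73 tilt [ 0.002  -0.0012] jawyaw 0.212
shift [ 0.0004 -0.0003  0.0007] turn z 0.000
level turn [0.0017 0.0016 0.    ]
```

```bash
python3 -m crank '0 0 0 0.002 0.002 0 0.2;0 0 0 0 0 0 1;0 0 0 0 0 0 1;0 0 0 0 0 0 1;0 0 0 0 0 0 1;0 0 0 0 0 0 1;0 0 0 0 0 0 1;0 0 0 0 0 0 1;0 0 0 0 0 0 1'
python3 -c "
from h import *
go([.5436,-.2386,.14],.2115);level()"
```

```text
clock: 20.48
eef_pos: [0.5447, -0.2391, 0.1423]
tool_rot: [0.628, 0.778, 0.0, 0.001]
ft_force: [-0.5, 0.2, 0.5]
grip_width: 0.0446
tcp [ 0.5447 -0.2391  0.1423] F [-0.5288  0.1547  0.5167] w 0.0446 t 20.48 tilt [ 0.0019 -0.0007] jawyaw 0.212
shift [ 0.0008 -0.001   0.0023] turn z 0.001
level turn [0.0017 0.0011 0.    ]
```

```bash
python3 -m crank '0 0 -0.008 0 0 0 1;0 0 -0.01 0 0 0 1;0 0 -0.01 0 0 0 1;0 0 -0.01 0 0 0 1;0 0 -0.01 0 0 0 1;0 0 -0.02 0 0 0 1;0 0 -0.035 0 0 0 1;0 0 -0.035 0 0 0 1;0 0 -0.035 0 0 0 1;0 0 -0.03 0 0 0 1;0 0 -0.02 0 0 0 1;0 0 0 0 0 0 1'
python3 -c "
from h import *
go([.5172,.2805,.365],.145);level()"
```

```text
clock: 21.48
eef_pos: [0.5415, -0.2377, 0.3847]
tool_rot: [0.628, 0.778, 0.001, 0.002]
ft_force: [-0.3, -0.1, 0.3]
grip_width: 0.0446
tcp [ 0.5415 -0.2377  0.3847] F [-0.3051 -0.0516  0.2573] w 0.0446 t 21.48 tilt [ 0.0039 -0.0016] jawyaw 0.212
shift [0.5118 0.0853 0.0188] turn z 0.067
level turn [0.0035 0.0023 0.    ]
```

```bash
python3 -m crank '0.02 0.004 0 0.002 0.001 0.011 1;0.03 0.005 0 0.001 0.001 0.011 1;0.032 0.004 0 0 0 0.011 1;0.032 0.004 0 0 0 0.011 1;0.032 0.003 0 0 0 0.011 1;0.032 0.003 0 0 0 0.011 1;0.032 0.003 0 0 0 0 1;0.032 0.003 0 0 0 0 1;0.032 0.003 0 0 0 0 1;0.032 0.003 0 0 0 0 1;0.032 0.003 0 0 0 0 1;0.032 0.003 0 0 0 0 1;0.032 0.003 0 0 0 0 1;0.032 0.003 0 0 0 0 1;0.032 0.003 0 0 0 0 1;0.025 0 0 0 0 0 1;0.01 0 0 0 0 0 1;0 0 0 0 0 0 1;0 0 0 0 0 0 1'
python3 -c "
from h import *
go([.5172,.2805,.24],.145);level()"
```

```text
clock: 23.07
eef_pos: [0.5063, 0.2851, 0.3738]
tool_rot: [0.657, 0.754, -0.006, -0.001]
ft_force: [0.4, -0.4, -1.0]
grip_width: 0.0446
tcp [0.5063 0.2851 0.3738] F [ 0.4016 -0.3961 -1.0253] w 0.0446 t 23.07 tilt [-0.0084 -0.008 ] jawyaw 0.137
shift [-0.0051  0.0114  0.1338] turn z -0.008
level turn [-0.0094  0.0068 -0.    ]
```

```bash
python3 -m crank '0 0.003 0.015 -0.003 0.002 -0.004 1;0 0.003 0.025 -0.003 0.002 -0.004 1;0 0.003 0.025 -0.002 0.002 0 1;0 0 0.025 0 0 0 1;0 0 0.02 0 0 0 1;0 0 0.015 0 0 0 1;0 0 0 0 0 0 1;0 0 0 0 0 0 1'
python3 -c "
from h import *
go([.5172,.2805,.235],.145);level()"
```

```text
clock: 23.73
eef_pos: [0.5175, 0.2719, 0.2462]
tool_rot: [0.66, 0.752, -0.0, 0.003]
ft_force: [-0.7, 0.2, -1.4]
grip_width: 0.0447
tcp [0.5175 0.2719 0.2462] F [-0.7353  0.157  -1.3813] w 0.0447 t 23.73 tilt [ 0.0034 -0.0038] jawyaw 0.130
shift [0.0086 0.0008 0.0111] turn z -0.015
level turn [ 0.0029  0.0042 -0.    ]
```

```bash
python3 -m crank '0.004 0 0.004 0.002 0.003 -0.008 1;0.004 0 0.004 0.001 0.001 -0.007 1;0.001 0 0.003 0 0 0 1;0 0 0 0 0 0 1;0 0 0 0 0 0 1'
python3 -c "
from h import *
go([.5172,.2805,.235],.145);level()
c=viewer.calibration('wrist'); im=snap('wrist','wrist6.png');p=readout.get_obs()['eef_pos'];
b=snap('side','side6.png'); a=snap('scene','scene6.png')
ps=proj(c,[.5172,.2805,.08]); print('foot',proj(c,p-[0,0,.1323]),'hole',ps)
u,v=ps.astype(int); W=cv2.resize(im[v-50:v+60,u-45:u+45],(495,600),interpolation=2)[:,:350*1+145]
d=viewer.calibration('side'); s=viewer.calibration('scene')
q=proj(d,[.517,.28,.1]).astype(int); print(u-45,v-50,q,proj(s,[.517,.28,.1]))
r=proj(s,[.517,.28,.1]).astype(int)
im=np.zeros((600,800,3),np.uint8); im[:,:495]=W; im[:300,500:800]=cv2.resize(b[q[1]-30:q[1]+30,q[0]-30:q[0]+30],(300,300),interpolation=2); im[300:,500:]=cv2.resize(a[r[1]-30:r[1]+30,r[0]-30:r[0]+30],(300,300),interpolation=2)
cv2.imwrite('pics/c6.png',im[:,:,::-1])"
```

```text
clock: 24.15
eef_pos: [0.5189, 0.2802, 0.2392]
tool_rot: [0.655, 0.756, 0.003, 0.001]
ft_force: [0.1, -0.0, -0.2]
grip_width: 0.0442
tcp [0.5189 0.2802 0.2392] F [ 0.1374 -0.0417 -0.1994] w 0.0442 t 24.15 tilt [0.0065 0.0033] jawyaw 0.143
shift [ 0.0006 -0.0016  0.0042] turn z -0.002
level turn [ 0.0069 -0.0024 -0.    ]
foot [255.8437 190.903 ] hole [254.2917 183.7079]
209 133 [205 127] [273.0836 137.401 ]
```

View pics/c6.png

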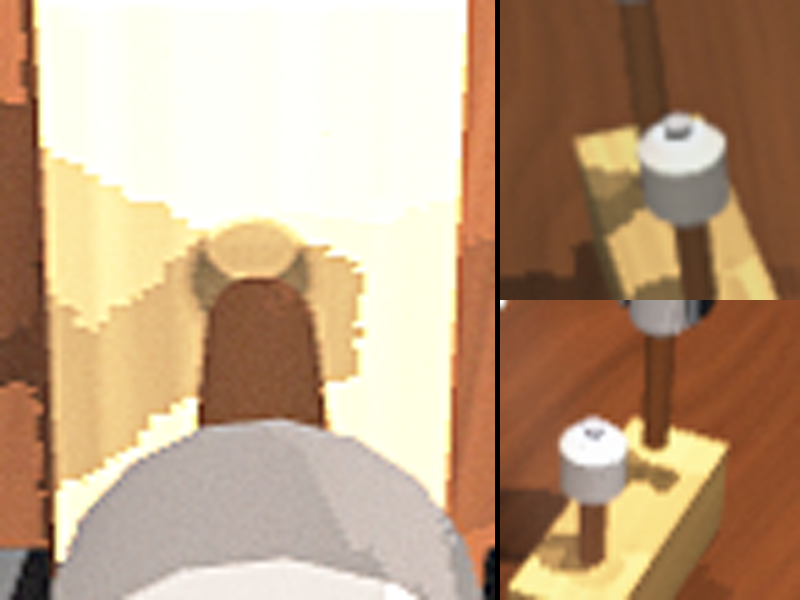

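The held blank is upright over the socket. The foot's far edge is at crop (259,277) and the hole's far rim is at (252,220). I'll compare those with the predictions.

```bash
python3 - <<'E'
from h import *
c=viewer.calibration('wrist'); o=readout.get_obs(); p=o['eef_pos']; R=Ro.from_quat(o['tool_rot']).as_matrix()
ax=R[:,0]; f=p+R[:,2]*.1323
P=lambda q:(proj(c,q)+.4-[209,133])*[5.5,5.4545]
f0=f+[0,0,0]
print('foot far edge',P(f0+ax*.010),'foot l/r',P(f0+R[:,1]*.01),P(f0-R[:,1]*.01),'axis tilt foot',f)
h=np.array([.5172,.2805,.078]); u=np.array([-.1445,.9895,0]);w=np.array([.9895,.1445,0])
print('hole far',P(h+u*.0115),'l/r',P(h-w*.0115),P(h+w*.0115))
E
```

```text
foot far edge [264.7494 263.0868] foot l/r [320.1166 316.4979] [209.3875 316.4823] axis tilt foot [0.5195 0.2805 0.1067]
hole far [252.2579 219.7144] l/r [194.692  276.1404] [310.268  275.7969]
```

```bash
python3 - <<'E'
from h import *
im=cv2.imread('pics/wrist6.png').astype(int)
for v in range(172,196): print(v,[tuple(im[v,u]) for u in(252,256,260)])
for v in(192,196,200): print(v,im[v,240:276,2])
E
```

```text
172 [(np.int64(243), np.int64(255), np.int64(255)), (np.int64(238), np.int64(255), np.int64(255)), (np.int64(237), np.int64(255), np.int64(255))]
173 [(np.int64(199), np.int64(255), np.int64(255)), (np.int64(166), np.int64(240), np.int64(255)), (np.int64(241), np.int64(255), np.int64(255))]
174 [(np.int64(138), np.int64(210), np.int64(244)), (np.int64(138), np.int64(204), np.int64(241)), (np.int64(165), np.int64(241), np.int64(255))]
175 [(np.int64(134), np.int64(199), np.int64(238)), (np.int64(136), np.int64(201), np.int64(239)), (np.int64(149), np.int64(225), np.int64(252))]
176 [(np.int64(133), np.int64(198), np.int64(238)), (np.int64(138), np.int64(204), np.int64(240)), (np.int64(130), np.int64(199), np.int64(236))]
177 [(np.int64(134), np.int64(198), np.int64(234)), (np.int64(135), np.int64(199), np.int64(236)), (np.int64(131), np.int64(194), np.int64(234))]
178 [(np.int64(125), np.int64(189), np.int64(229)), (np.int64(130), np.int64(189), np.int64(230)), (np.int64(131), np.int64(190), np.int64(231))]
179 [(np.int64(125), np.int64(187), np.int64(229)), (np.int64(129), np.int64(1
[... 2085 characters left out ...]
, np.int64(133)), (np.int64(54), np.int64(86), np.int64(132)), (np.int64(54), np.int64(84), np.int64(136))]
195 [(np.int64(57), np.int64(89), np.int64(136)), (np.int64(64), np.int64(89), np.int64(138)), (np.int64(54), np.int64(85), np.int64(134))]
192 [228 234 236 241 243 236 186 119 129 131 133 133 128 135 135 133 131 132
 135 136 136 134 132 131 127 130 207 246 236 234 235 235 231 255 255 255]
196 [229 232 238 238 247 231 136 121 128 130 134 135 135 129 136 136 137 135
 139 140 133 130 129 133 132 121 144 218 241 233 234 236 232 255 255 255]
200 [229 233 237 242 239 194 114 127 128 133 131 131 135 134 136 133 135 135
 133 135 136 137 129 132 133 128 106 189 246 236 235 234 234 229 255 255]
```

Relative to the hole, the foot sits about 2.5 mm short along tool x and 1 mm over along y. I'll correct, lower to just above the mouth and recheck.

```bash
python3 -m crank '0.0015 -0.0005 0.004 0.004 -0.0015 -0.001 1;0.001 -0.0005 0.005 0.003 -0.001 0 1;0 0 0.005 0 0 0 1;0 0 0.003 0 0 0 1;0 0 0 0 0 0 1;0 0 0 0 0 0 1'
cat > chk.py <<'E'
from h import *
import sys
go([.5177,.2832,.2193],.145); level()
c=viewer.calibration('wrist'); o=readout.get_obs(); im=snap('wrist',sys.argv[1]); p=o['eef_pos']; R=Ro.from_quat(o['tool_rot']).as_matrix()
f=p+R[:,2]*.1323; h=np.array([.5172,.2805,.078]); u=np.array([-.1445,.9895,0])
print('pred foot far edge',proj(c,f+R[:,0]*.01),'hole ctr',proj(c,h),'far',proj(c,h+u*.0115))
r=im[:,:,0].astype(int); b=im[:,:,2].astype(int)
col=int(round(proj(c,f)[0])); print('red column',[(v,r[v,col-2],r[v,col+2]) for v in range(165,200)])
for v in (200,206): print(v,r[v,col-20:col+20],col-20)
E
python3 chk.py wrist7.png
```

```text
clock: 24.8
eef_pos: [0.517, 0.283, 0.22]
tool_rot: [0.654, 0.757, -0.001, -0.0]
ft_force: [-0.4, -0.7, -0.5]
grip_width: 0.045
tcp [0.517 0.283 0.22 ] F [-0.3826 -0.6541 -0.4629] w 0.0450 t 24.80 tilt [-0.0015 -0.001 ] jawyaw 0.145
shift [0.0001 0.0008 0.0007] turn z 0.000
level turn [-0.0016  0.0007  0.    ]
pred foot far edge [256.7489 180.8291] hole ctr [256.8505 190.2812] far [256.8541 179.4097]
red column [(165, np.int64(255), np.int64(255)), (166, np.int64(255), np.int64(255)), (167, np.int64(255), np.int64(255)), (168, np.int64(255), np.int64(255)), (169, np.int64(255), np.int64(255)), (170, np.int64(255), np.int64(255)), (171, np.int64(255), np.int64(255)), (172, np.int64(255), np.int64(255)), (173, np.int64(255), np.int64(255)), (174, np.int64(255), np.int64(255)), (175, np.int64(255), np.int64(255)), (176, np.int64(255), np.int64(255)), (177, np.int64(255), np.int64(255)), (178, np.int64(255), np.int64(255)), (179, np.int64(255), np.int64(255)), (180, np.int64(215), np.int64(255)), (181, np.int64(241), np.int64(236)), (182, np.int64(241), np.int64(238)), (183, np.int64(223
[... 254 characters left out ...]
4(132), np.int64(134)), (191, np.int64(138), np.int64(134)), (192, np.int64(131), np.int64(136)), (193, np.int64(139), np.int64(131)), (194, np.int64(132), np.int64(134)), (195, np.int64(130), np.int64(140)), (196, np.int64(132), np.int64(133)), (197, np.int64(134), np.int64(133)), (198, np.int64(133), np.int64(135)), (199, np.int64(135), np.int64(138))]
200 [228 229 226 227 227 229 237 236 187 115 125 126 132 128 130 134 128 134
 134 131 138 134 132 135 135 129 131 130 126 105 197 251 239 234 233 232
 234 236 232 236] 237
206 [230 229 227 227 225 229 240 227 136 119 129 129 128 130 134 135 134 136
 132 134 134 135 134 131 131 130 133 122 134 128 108 191 247 236 232 235
 235 232 234 231] 237
```

Now the foot is in line to about 0.3 mm along x and needs 0.8 mm along y. Lowering into the mouth.

```bash
python3 -m crank '0 0.0008 0.003 -0.001 0 0 1;0 0 0.004 0 0 0 1;0 0 0.004 0 0 0 1;0 0 0 0 0 0 1'
python3 -c "
from h import *
go([.5178,.283,.2],.145);level()"
```

```text
clock: 25.18
eef_pos: [0.5181, 0.2831, 0.2083]
tool_rot: [0.654, 0.756, -0.0, 0.0]
ft_force: [-0.0, 0.4, -2.1]
grip_width: 0.0446
tcp [0.5181 0.2831 0.2083] F [-0.0079  0.356  -2.0804] w 0.0446 t 25.18 tilt [ 0.0004 -0.0004] jawyaw 0.145
shift [-0.     -0.0003  0.0083] turn z 0.000
level turn [ 0.0003  0.0005 -0.    ]
```

Foot at 0.076, inside the mouth without side force. Continue.

```bash
python3 -m crank '0 0 0.004 0 0 0 1;0 0 0.004 0 0 0 1;0 0 0.004 0 0 0 1;0 0 0 0 0 0 1'
python3 -c "
from h import *
go([.5178,.283,.1675],.145);level()"
```

```text
clock: 25.52
eef_pos: [0.518, 0.2829, 0.1948]
tool_rot: [0.654, 0.756, -0.0, 0.0]
ft_force: [0.1, -0.5, -1.6]
grip_width: 0.0447
tcp [0.518  0.2829 0.1948] F [ 0.0812 -0.5002 -1.618 ] w 0.0447 t 25.52 tilt [ 0.0002 -0.0006] jawyaw 0.145
shift [ 0.0001 -0.0002  0.0273] turn z -0.000
level turn [ 0.0001  0.0006 -0.    ]
```

```bash
python3 -m crank '0 0 0.004 0 0 0 1;0 0 0.004 0 0 0 1;0 0 0.004 0 0 0 1;0 0 0.004 0 0 0 1;0 0 0 0 0 0 1'
python3 -m crank '0 0 0.003 0 0 0 1;0 0 0.003 0 0 0 1;0 0 0.002 0 0 0 1;0 0 0 0 0 0 1'
python3 -c "
from h import *
go([.5178,.283,.1675],.145);level()"
```

```text
clock: 25.93
eef_pos: [0.518, 0.2829, 0.1769]
tool_rot: [0.654, 0.756, -0.0, 0.0]
ft_force: [-0.7, -0.2, -0.8]
grip_width: 0.0443
clock: 26.27
eef_pos: [0.5179, 0.2829, 0.1679]
tool_rot: [0.654, 0.756, -0.0, 0.0]
ft_force: [-0.3, -0.9, -1.1]
grip_width: 0.0443
tcp [0.5179 0.2829 0.1679] F [-0.2934 -0.8636 -1.1386] w 0.0443 t 26.27 tilt [-0.0002 -0.0007] jawyaw 0.145
shift [ 0.0001 -0.0001  0.0004] turn z -0.000
level turn [-0.0003  0.0007 -0.    ]
```

Half a millimetre to go. Press lightly until contact.

```bash
python3 -m crank '0 0 0.0015 0 0 0 1'; python3 -m crank '0 0 0.002 0 0 0 1'; python3 -m crank '0 0 0.002 0 0 0 1'
```

```text
clock: 26.35
eef_pos: [0.5182, 0.2831, 0.1671]
tool_rot: [0.654, 0.756, 0.0, 0.0]
ft_force: [-3.5, -0.6, 13.3]
grip_width: 0.0447
clock: 26.43
eef_pos: [0.5183, 0.2834, 0.1672]
tool_rot: [0.654, 0.756, 0.001, 0.0]
ft_force: [-5.2, -1.4, 15.1]
grip_width: 0.0446
clock: 26.52
eef_pos: [0.5181, 0.2835, 0.1672]
tool_rot: [0.654, 0.757, 0.002, 0.0]
ft_force: [-4.8, -1.7, 9.4]
grip_width: 0.0443
```

Contact on the bottom at the expected height. Releasing and rising.

```bash
python3 -m crank '0 0 0 0 0 0 1;0 0 0 0 0 0 -1;0 0 0 0 0 0 -1;0 0 0 0 0 0 -1;0 0 0 0 0 0 -1;0 0 0 0 0 0 -1;0 0 0 0 0 0 -1;0 0 0 0 0 0 -1;0 0 0 0 0 0 -1'
python3 -m crank '0 0 -0.01 0 0 0 -1;0 0 -0.02 0 0 0 -1;0 0 -0.03 0 0 0 -1;0 0 -0.03 0 0 0 -1;0 0 -0.035 0 0 0 -1;0 0 -0.035 0 0 0 -1;0.03 0 -0.02 0 0 0 -1;0.035 0 0 0 0 0 -1;0.035 0 0 0 0 0 -1;0.02 0 0 0 0 0 -1;0 0 0 0 0 0 -1;0 0 0 0 0 0 -1'
python3 - <<'E'
from h import *
a=snap('scene','scene9.png'); b=snap('side','side9.png')
o=readout.get_obs(); print(o['eef_pos'],o['ft_force'],o['clock'])
im=np.zeros((600,780,3),np.uint8)
im[:495,:450]=cv2.resize(a[125:290,150:300],(450,495),interpolation=2); im[:,455:779]=cv2.resize(b[115:365,155:290],(324,600),interpolation=2)
cv2.imwrite('pics/crop9.png',im[:,:,::-1])
c=viewer.calibration('scene'); s=viewer.calibration('side')
a0=cv2.imread('pics/scene0.png')[:,:,::-1]
for n,(x,y,w,h) in dict(far=(190,185,22,45),near=(158,240,24,40),rod=(222,172,24,42),jar=(315,163,25,30),dish=(225,272,50,42),brush=(268,213,50,42)).items():
    print(n,'mean diff',np.abs(a[y:y+h,x:x+w].astype(int)-a0[y:y+h,x:x+w]).mean().round(2))
E
```

```text
clock: 27.27
eef_pos: [0.5193, 0.2841, 0.1687]
tool_rot: [0.654, 0.757, 0.004, 0.001]
ft_force: [-0.0, 0.0, -0.5]
grip_width: 0.0851
clock: 28.27
eef_pos: [0.4988, 0.4042, 0.3665]
tool_rot: [0.656, 0.755, 0.007, 0.001]
ft_force: [-0.6, -0.1, 0.7]
grip_width: 0.0854
[0.499  0.4031 0.3661] [-0.0872 -0.0388 -0.0316] 28.3667
far mean diff 5.66
near mean diff 3.77
rod mean diff 3.19
jar mean diff 1.05
dish mean diff 0.5
brush mean diff 1.2
```

View pics/crop9.png

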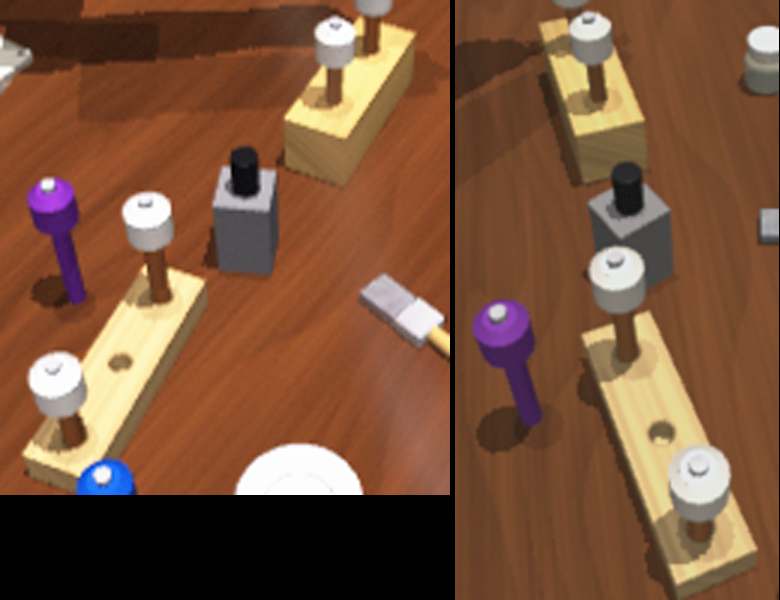

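The rod is back in the holder and the other two blanks are unmoved, with only the middle rack socket empty. The placed lantern is cut off at the top of the crop, so one more crop checks that it is level.

```bash
python3 - <<'E'
import cv2,numpy as np
a=cv2.imread('pics/scene9.png')[105:185,235:300]; b=cv2.imread('pics/side9.png')[85:185,180:240]
im=np.zeros((500,720,3),np.uint8); im[:480,:390]=cv2.resize(a,None,fx=6,fy=6,interpolation=2); im[:500,400:700]=cv2.resize(b,None,fx=5,fy=5,interpolation=2)
cv2.imwrite('pics/c10.png',im)
E
```

```text
(no output)
```

View pics/c10.png

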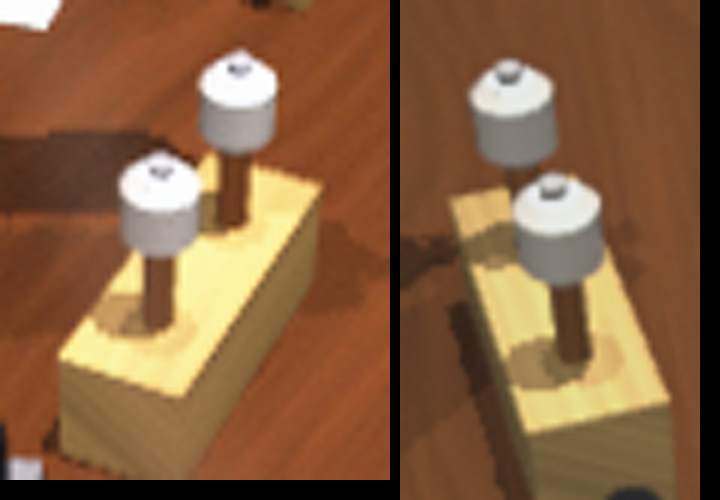

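Both lanterns stand upright. The caps are at scene crop (240,62) and (161,165), and at side crop (509,68) and (553,184).

```bash
python3 - <<'E'
from h import *
c=viewer.calibration('scene'); s=viewer.calibration('side')
A=lambda u,v:(u/6+235-.4,v/6+105-.4); B=lambda u,v:((u-400)/5+180-.4,v/5+85-.4)
print('placed',tri(c,A(240,62),s,B(509,68)),'neigh',tri(c,A(161,165),s,B(553,184)))
o=readout.get_obs(); print(o['ft_force'],o['joint_vel'],o['clock'])
order.job_done()
E
```

```text
placed (array([0.5167, 0.2836, 0.1976]), np.float64(0.0001910051166505962)) neigh (array([0.5312, 0.1738, 0.1962]), np.float64(0.0007695934322541899))
[-0.0872 -0.0388 -0.0316] [-0.0215 -0.0082 -0.0192 -0.0019 -0.0071 -0.0007] 28.3667
the job is handed in; nothing more can be done
```

The job is done and handed in at 28.4 s of the 72 s allowed; the hand-in gives no verdict.

**Depth:** The rod touched bottom with about 22 N, its tip 45 mm below the mouth. It rested there for a moment and went back into its holder.

**Blank:** A 45 mm socket calls for the middle blank (105 − 45 = 60 mm). I took it from the rack's centre socket and lowered it gently until its foot touched bottom with about 15 N at the height expected for 45 mm. Then I released it.

**Last checks:**
- **Level:** The placed lantern's cap measured 197.6 mm above the table and the neighbour's 196.2 mm. That is 1.4 mm apart, with 4 mm allowed.
- **Position:** The cap is 110.8 mm from the neighbour's, against 110 mm nominal. Both lanterns look upright.
- **Other things:** The rod looks seated in its holder. The long and short blanks, jar, dish and brush look unmoved. The gripper is clear of everything.

**Disagreements:**
- The first scene-camera reading of the socket was about 5 mm off the close wrist views, so I used the wrist views.
- The held blank's foot looked about 2.5 mm off where the gripper pose put it. I lined it up against the hole in the camera picture instead, and it went in with no side force of note.

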